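# Move the charged battery pack from the charger to the work lamp

### The job

Take the charged battery pack off the charger: squeeze in both of its side tabs and slide it straight back out of the charger's rails. Then fit it to the work lamp, sliding it under the rails of the lamp's dock until it is fully home and both tabs have sprung out again, and let go of it. Leave the spent pack and the other things on the bench where they are.

Things in the scene. Friction and masses are not known exactly. Their poses are not given: they have to be found in the camera images.
- battery_pack: charged slide-on battery pack, dark plastic, on the charger at the start; 80 long (x) x 50 wide (y; 60 over the tabs) x 56 high mm, 0.3 to 0.5 kg. Origin: centre of the foot's underside; x to its nose (the way it is pushed on), z up. Foot of T section: flange 44 wide, z 0 to 5, x = -35 to 35, nose tapered; stem 30 wide, z 5 to 12; housing above, x = -40 to 40, z 12 to 56
- pack_grip (a point): centre of the pack between its two side tabs, 34 mm above the pack's origin, axes as the pack's. Ribbed grey tabs, 28 x 28 mm, faces at y = +30 and -30 here. Grip across both from above: the squeeze presses them flush (50 wide) and draws in the barbs under the housing (at x = 8 to 14 of the pack), which otherwise lock it in a dock. Fingers may reach 20 mm below this point in a dock
- tab_left (a joint): left (+y) tab of the battery pack: 0 = sprung out, 0.005 m = pressed flush. Spring: 2 N to start, 7 N fully pressed. Released in a dock away from home, the ramped barbs let the pack be pushed on but never drawn back
- tab_right (a joint): right (-y) tab of the battery pack, as tab_left
- charger: mid-grey plastic battery charger with two steel rail lips, fixed on the bench at the robot's right, 160 long (x) x 75 wide x 70 high mm. Origin on the bench under the dock's home position; x is the way a pack is pushed on, so the pack comes off towards -x, roughly towards the robot
- charger_dock (a point): on the charger: where the pack's origin sits when home, on the channel floor, 48 mm above the bench; x along the rails, the way a pack is pushed on, z up. Dimensions as for lamp_dock. To come off, the pack must be drawn straight back (-x) at least 66 mm before it is lifted
- lamp: LED work lamp, dark with two steel rail lips, fixed on the bench left of the charger, 223 long (its x) x 84 x 140 mm. Origin on the bench under the dock's home position; x is the way a pack is pushed on, roughly towards the robot's left. Dock at its right; the lamp head stands beyond the dock's end (x = 45 to 147) and shines to +y of the lamp, towards the robot
- lamp_dock (a point): on the lamp: where the pack's origin sits when home, on the channel floor 40 mm above the bench; x the way the pack is pushed on, z up. In this frame: channel 47 wide, x = -30 to 36 (end stop), overhung from both sides by lips with underside at z = 7, top at z = 11, gap between them 33 for the stem; notches in the lips hold the barbs with 1.5 mm of play
- lamp_mouth (a point): on the lamp: the open mouth of the channel, 30 mm before home (lamp_dock x = -30), at floor height; axes as lamp_dock. The mouth is flared over its first 12 mm. Before it lies a flat open apron, 45 mm long, level with the floor: rest the foot on it with the nose short of the mouth (pack origin at lamp_dock x = -67 or less), then push on to the stop
- spent_pack: a second pack of the same make, spent, standing loose on the bench at the left: leave it. Origin as for battery_pack; its tabs are stiff
- paste_tin: round tin, red lid, 69 across x 50 high, behind the lamp: leave it. Origin at the centre of its underside
- pipe_coupling_0: short dark pipe, 52 across x 56 high, behind the lamp: leave it. Origin at the centre of its underside
- pipe_coupling_1: short dark pipe, 58 across x 62 high, behind the lamp: leave it. Origin at the centre of its underside
- marker_black: white paint marker with a black cap, 127 long, lying to the left of the lamp: leave it. Origin at the middle of its underside
Not all that is in view belongs to the job. What is shaped like the battery_pack but turquoise is not meant.

How it is judged:
By the outcome, as a careful person would: the job done as asked, in the order asked, and still so for the second after the job is handed in, with the robot touching nothing.
It also fails if it takes over 51 s, if anything falls off the work surface, if the arm or the gripper's body presses on something with over 40 N, if the wrist force passes 120 N, or if a joint passes its speed limit or range.

### The arm

A 6-joint arm with a two-finger parallel gripper is mounted at the origin on a cart in front of the work surface, level with it; the furniture and walls round the work are solid. World frame = base frame: x ahead of the robot, y to its left, z up, the work surface at z = 0. Lengths are in m, angles in degrees, forces in N, time in s.
With the tool pointing down it reaches from about 0.4 to 0.825 m from the base axis. Payload 7 kg.
Tool frame: the origin (TCP) lies on the centre line of the jaws, within the pads' length; the fingertips stand 14 mm ahead of it and the grasp point (between the pads) lies 5 mm behind it; z points along the fingers, y is the line along which they close (so a half turn about z gives the same grasp; the last joint's range is limited). The gripper opens to 88 mm and grips with 3 to 60 N. Pads are 19 mm wide; open, the fingers measure 130 mm over their backs; the gripper's body (78 mm by 193 mm) begins 47 mm behind the grasp point.
Start: joints at [-48.18, 20.546, 0.682, 0, -70.136, -16.507], TCP at [0.289, -0.61, 0.241] pointing down, gripper open.
Joint ranges: [-176.03, 176.03], [-82.01, 121.73], [-58.28, 71.71], [-173.87, 95.51], [-174.79, -0.11], [-173.66, 173.66]. Speed limits (degrees/s): [136.94, 136.94, 172.46, 180, 180, 180].

### API

Orientations are given as [roll, pitch, yaw] about the fixed x, y, z axes, in that order (R = Rz(yaw) Ry(pitch) Rx(roll)).
In Python, from plant import r gives the robot as it stands.
- The arm moves only by the tool send_rows, never from a script. Its argument "steps" is a list of rows, each an object with "dp": the shift along the tool's x, y, z in mm, a list of three; "roll": the turn about the tool's z in rad; "jaw": the opening in per cent of the stroke, from 0 (shut) to 100 (fully open). In form: [{"dp": [tx, ty, tz], "roll": roll, "jaw": jaw}, ...]. A call has 1 to 5 rows; each row is the pose to reach, as a shift and turn from the pose commanded when the call began, along the tool's axes at that moment; what a row does not reach only later rows make up. A row lasts 1/8 s, in which the tool goes at most 62.5 mm and 10.7 degrees, less where a joint would pass 70% of its speed; a pose out of reach is approached as far as the arm can. A call with a gripper value outside its range is refused whole. The fingers move at their own pace and stop on an object; "newtons" is the grip in N (left out, the last holds). Time passes only in rows, so rows that repeat a pose let the fingers close. It gives the time, the measured TCP pose, the force, the opening and the grip force at its end, in the units of the state.
- r.get_state(): the state, without advancing time (a new reading comes with each control period).
- r.capture(name): name is "side" or "top"; returns a dict with "image" (480x640x3 uint8, blue, green, red), "K" (3x3 intrinsics, pixels), "rvec" (rotation vector, rad) and "tvec" (3), from world to camera coordinates, as OpenCV has them. Camera axes: x right, y down, z forward; pixel columns grow to the right and rows downward; lengths in m; the calibration is good to about 2 mm. A picture is of the moment at which its call begins. There is no depth.
- r.close_job(): hands the job in; it is judged then, once.
The state is a dict: "time_s": time; "joints": joint angles; "qd": joint speeds; "joint_torque": joint torques, N m; "tcp_pos": TCP position; "eef_rot": TCP orientation; "contact_force": force on the tool from outside, world axes, zero at the start; "moment": the same for the moment, N m; "gripper_width": finger opening in m; "gripper_force": force on a finger pad.
Only numpy, scipy, OpenCV 4.12 (cv2) and the standard library are available. Lean on these libraries where they do the work, as an engineer would, in place of code of your own. Each camera call takes 0.05 s, during which the arm holds its last target. There are 200 camera calls.

## Working session

There is one attempt and no reset: what is moved stays moved. The work goes in short steps, Python scripts to look and compute and a tool call to move; the robot and the scene stay as the last step left them, time stands still between calls to the robot, and variables do not carry over. Pictures are saved under pics/ and viewed, at most 10 in all, crops included, and the job is handed in when it is done.

Besides the shell and the picture viewer there is one more tool, called after "Request:" as a command line: name --argument value ..., lists and objects as JSON in quotes. send_rows: Moves the arm, as the interface text tells. Its arguments: {"type":"object","properties":{"steps":{"type":"array","items":{"type":"object","properties":{"dp":{"type":"array","items":{"type":"number"}},"roll":{"type":"number"},"jaw":{"type":"number"}}}},"newtons":{"type":"number"}},"required":["steps"]}

```bash
mkdir -p pics; ls
python3 - <<'E'
from plant import r
import cv2
print(r.get_state())
for n in("side","top"):
    c=r.capture(n); cv2.imwrite(f"pics/{n}0.png",c["image"]); print(n,c["K"].tolist(),c["rvec"],c["tvec"])
E
```

```text
pics
{'time_s': 0.0, 'joints': array([-4.81794149e+01,  2.05932135e+01,  6.34061371e-01, -2.08363161e-02,
       -7.01354098e+01, -1.65048459e+01]), 'qd': array([-0.15674816,  0.03026584,  0.0131257 , -0.00683385, -0.01254293,
       -0.02686082]), 'joint_torque': array([ 6.81620240e-04, -5.82713270e+01,  2.93075609e+01,  6.99726373e+00,
        7.39057374e-03, -2.01829639e-04]), 'tcp_pos': array([ 0.28839687, -0.60977682,  0.23960252]), 'eef_rot': array([ 1.79903769e+02, -8.08723083e-03, -1.54691350e+02]), 'contact_force': array([ 0.59618524, -0.51825198,  0.86230981]), 'moment': array([-0.00304927,  0.03202278,  0.00223776]), 'gripper_force': 0.0, 'gripper_width': 0.08751013887364063}
side [[444.7418158105461, 0.0, 320.7712668163671], [0.0, 444.7418158105461, 250.03621698886397], [0.0, 0.0, 1.0]] [ 0.42496347 -2.66210465  1.29335599] [0.57083633 0.13937119 1.0848418 ]
top [[546.2686958383327, 0.0, 314.55001830821533], [0.0, 546.2686958383327, 245.56887355719837], [0.0, 0.0, 1.0]] [ 2.21296853 -2.16152037  0.10711552] [0.00915013 0.58021154 1.27083666]
```

View pics/top0.png

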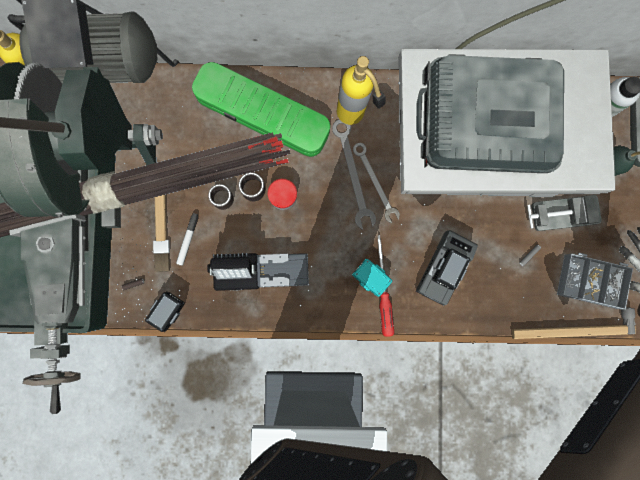

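View pics/side0.png

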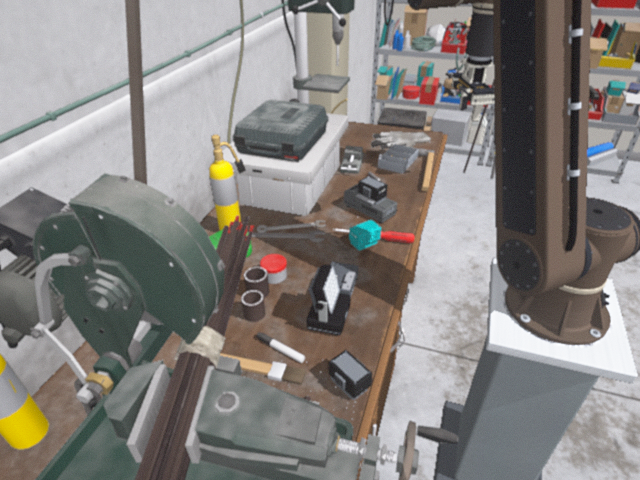

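Run:
```python
import cv2,numpy as np
a=cv2.imread("pics/top0.png")
x=cv2.resize(a[220:320,200:320],None,fx=4.9,fy=4.9,interpolation=2)[:490]
y=cv2.resize(a[220:320,410:490],None,fx=4.9,fy=4.9,interpolation=2)[:490]
o=np.hstack([x,y[:, :800-x.shape[1]]]);print(x.shape,o.shape);cv2.imwrite("pics/topc.png",o)
```

```text
(490, 588, 3) (490, 800, 3)
```

View pics/topc.png

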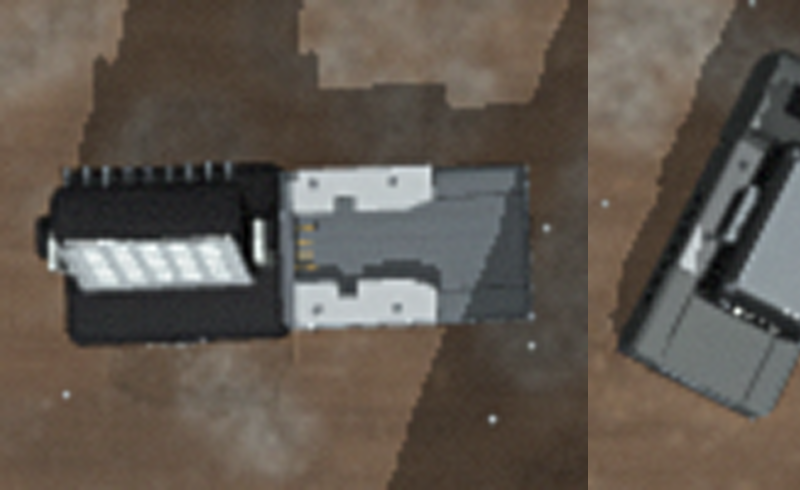

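```bash
cat > h.py <<'E'
import cv2,numpy as np
CAL={"top":([[546.2686958383327,0,314.55001830821533],[0,546.2686958383327,245.56887355719837],[0,0,1]],[2.21296853,-2.16152037,0.10711552],[0.00915013,0.58021154,1.27083666]),
"side":([[444.7418158105461,0,320.7712668163671],[0,444.7418158105461,250.03621698886397],[0,0,1]],[0.42496347,-2.66210465,1.29335599],[0.57083633,0.13937119,1.0848418])}
def world(cam,u,v,z):
    K,rv,t=map(np.array,CAL[cam]); R=cv2.Rodrigues(rv)[0]
    d=R.T@np.linalg.solve(K,[u,v,1]); c=-R.T@t
    return c+d*(z-c[2])/d[2]
def proj(cam,P):
    K,rv,t=[np.array(a,float) for a in CAL[cam]]; return cv2.projectPoints(np.array(P,float).reshape(-1,3),rv,t,K,None)[0][:,0]
E
python3 - <<'E'
from h import *
for n,c,r,z in [("lipTL",295,170,.051),("lipTR",433,166,.051),("lipBR",438,325,.051),("lipBL",297,327,.051),("apT",527,167,.040),("apB",531,320,.040)]:
    print(n,world("top",200+c/4.9-.4,220+r/4.9-.4,z).round(4))
a=cv2.imread("pics/top0.png")
cv2.imwrite("pics/topd.png",cv2.resize(a[220:312,400:490],None,fx=6.5,fy=6.5,interpolation=2))
b=cv2.imread("pics/side0.png")
p=cv2.resize(b[165:235,330:410],None,fx=5,fy=5,interpolation=2);q=cv2.resize(b[250:345,290:370],None,fx=5,fy=5,interpolation=2)
p=cv2.copyMakeBorder(p,0,q.shape[0]-p.shape[0],0,0,0);cv2.imwrite("pics/sided.png",np.hstack([p,q]))
E
```

```text
lipTL [0.5543 0.1493 0.051 ]
lipTR [0.5577 0.0843 0.051 ]
lipBR [0.4829 0.08   0.051 ]
lipBL [0.4805 0.1461 0.051 ]
apT [0.5591 0.0399 0.04  ]
apB [0.4864 0.0363 0.04  ]
```

View pics/topd.png

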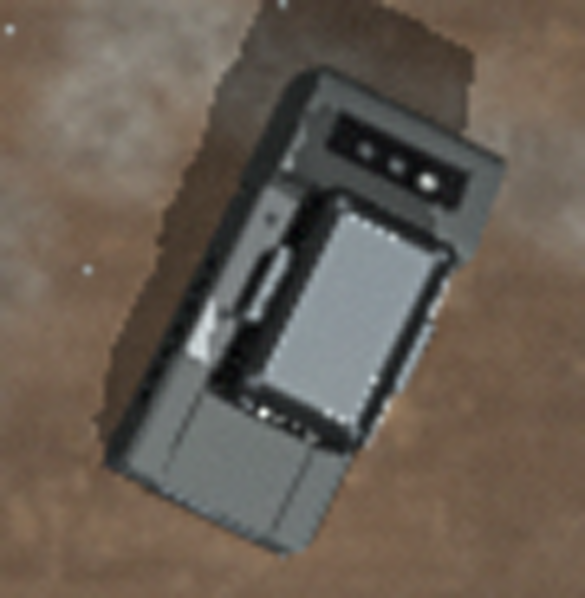

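View pics/sided.png

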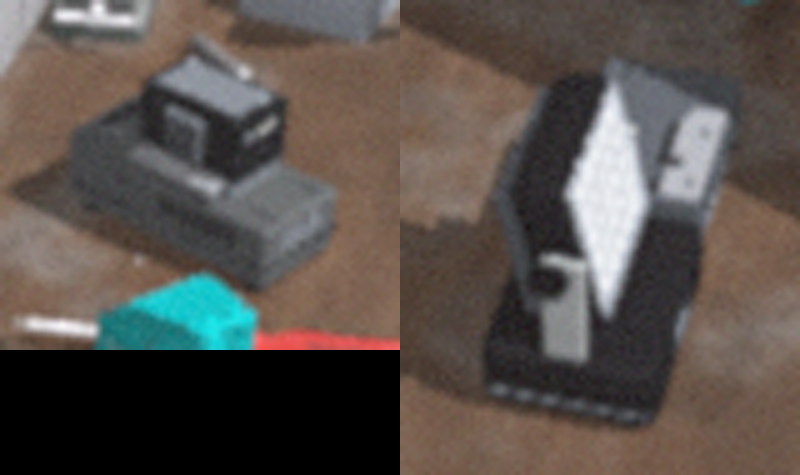

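Run:
```python
from h import *
W=lambda c,r,z:world("top",400+c/6.5-.42,220+r/6.5-.42,z)
for n,c,r,z in [("apL",108,462,.048),("apR",295,552,.048),("farL",318,68,.07),("farR",505,160,.07),("pTL",335,198,.104),("pTR",440,250,.104),("pBR",348,428,.104),("pBL",250,378,.104),("bBL",212,385,.065),("tabLa",288,250,.096),("tabLb",250,315,.096),("tabRa",432,328,.096),("tabRb",402,390,.096)]:
    print(n,W(c,r,z).round(4))
S=lambda c,r,z:world("side",330+c/5-.4,165+r/5-.4,z).round(4)
for c,r in [(195,55),(287,97),(237,133),(143,92)]: print("side top",S(c,r,.104))
L=lambda c,r,z:world("side",290+(c-400)/5-.4,250+r/5-.4,z).round(4)
for c,r,z in [(680,107,.051),(727,110,.051),(703,203,.051),(657,193,.051)]: print("side lip near",L(c,r,z))
```

```text
apL [ 0.4788 -0.2147  0.048 ]
apR [ 0.4484 -0.2817  0.048 ]
farL [ 0.6193 -0.2836  0.07  ]
farR [ 0.5882 -0.3501  0.07  ]
pTL [ 0.5706 -0.2807  0.104 ]
pTR [ 0.5536 -0.3169  0.104 ]
pBR [ 0.492  -0.2853  0.104 ]
pBL [ 0.5083 -0.2517  0.104 ]
bBL [ 0.5066 -0.2478  0.065 ]
tabLa [ 0.5529 -0.2666  0.096 ]
tabLb [ 0.5301 -0.2535  0.096 ]
tabRa [ 0.5271 -0.3165  0.096 ]
tabRb [ 0.5056 -0.3061  0.096 ]
side top [ 0.5495 -0.3229  0.104 ]
side top [ 0.4834 -0.2879  0.104 ]
side top [ 0.503  -0.2369  0.104 ]
side top [ 0.5689 -0.2678  0.104 ]
side lip near [0.5077 0.0822 0.051 ]
side lip near [0.4845 0.0772 0.051 ]
side lip near [0.4778 0.1466 0.051 ]
side lip near [0.5008 0.1466 0.051 ]
```

Request:
send_rows --steps '[{"dp":[-40,22,0],"roll":0.1,"jaw":100},{"dp":[-85,46,0],"roll":0.27,"jaw":100},{"dp":[-130,71,0],"roll":0.44,"jaw":100},{"dp":[-175,95,0],"roll":0.61,"jaw":100},{"dp":[-220,120,0],"roll":0.75,"jaw":100}]'

```text
time_s: 0.72
tcp_pos: [0.4368, -0.4061, 0.2403]
eef_rot: [180.0, -0.0, 162.0]
contact_force: [1.0, -0.7, -0.1]
gripper_width: 0.0874
gripper_force: 0.0
```

```bash
cat > to.py <<'E'
import sys,numpy as np
from scipy.spatial.transform import Rotation as R
from plant import r
# usage: to.py x y z packyaw  -> dp(mm), roll from measured pose (tool yaw = packyaw+180)
def go(x,y,z,yaw):
    s=r.get_state(); M=R.from_euler('xyz',s["eef_rot"],degrees=True)
    d=M.inv().apply(np.array([x,y,z])-s["tcp_pos"])*1000
    dy=(yaw+180-s["eef_rot"][2]+180)%360-180
    print("t",round(s["time_s"],2),"tcp",s["tcp_pos"].round(4),s["eef_rot"].round(2),"F",s["contact_force"].round(1),"M",s["moment"].round(2),"w",round(s["gripper_width"],4),round(s["gripper_force"],1),"q",s["joints"].round(1))
    print("dp",d.round(1),"roll",round(-np.radians(dy),4))
if __name__=="__main__": go(*map(float,sys.argv[1:]))
E
python3 to.py .529 -.2815 .2 -25.3
```

```text
t 0.72 tcp [ 0.4368 -0.4061  0.2403] [ 1.7999e+02 -2.0000e-02  1.6204e+02] F [ 1.  -0.7 -0.1] M [-0.1  -0.16 -0.05] w 0.0874 0.0 q [-24.2  13.2  -9.6  -0.  -67.2 -83.8]
dp [-49.3 147.   40.3] roll 0.1282
```

Request:
send_rows --steps '[{"dp":[-12,37,10],"roll":0.06,"jaw":100},{"dp":[-28,80,20],"roll":0.128,"jaw":100},{"dp":[-42,125,35],"roll":0.128,"jaw":100},{"dp":[-49.3,147,40.3],"roll":0.128,"jaw":100},{"dp":[-49.3,147,60],"roll":0.128,"jaw":100}]'

```text
time_s: 1.35
tcp_pos: [0.5293, -0.2815, 0.1811]
eef_rot: [180.0, 0.1, 155.1]
contact_force: [0.6, -0.6, -0.5]
gripper_width: 0.0875
gripper_force: 0.0
```

```bash
python3 to.py .529 -.2815 .079 -25.3
python3 - <<'E'
from plant import r
import cv2
a=r.capture("top")["image"];b=r.capture("side")["image"]
import numpy as np
cv2.imwrite("pics/c1.png",np.hstack([cv2.resize(a[200:320,390:510],(400,400),interpolation=2),cv2.resize(b[135:235,320:420],(400,400),interpolation=2)]))
E
```

```text
t 1.35 tcp [ 0.5293 -0.2815  0.1811] [1.7999e+02 1.1000e-01 1.5515e+02] F [ 0.6 -0.6 -0.5] M [-0.11 -0.01  0.02] w 0.0875 0.0 q [  -9.3   16.   -14.     0.   -59.9 -105.5]
dp [  0.5  -0.2 102.1] roll 0.0078
```

View pics/c1.png

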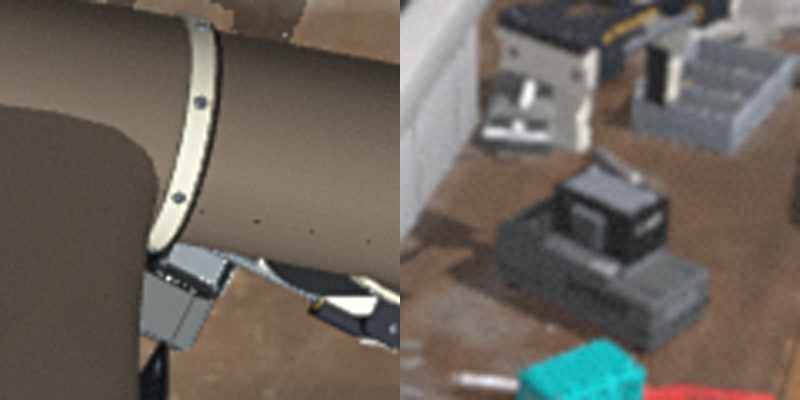

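Run:
```python
from h import *
P=[[.529,-.2815,.181],[.529,-.2815,.167],[.529,-.2815,.048],[.529+.427*.05,-.2815+.904*.05,.167],[.529-.427*.05,-.2815-.904*.05,.167]]
t=proj("top",P);s=proj("side",P)
print(t.round(1),((t-[390,200])*3.333).round(),s.round(1),(((s-[320,135])*4)+[400,0]).round())
```

```text
[[461.3 267.3]
 [459.4 267.5]
 [445.  269.7]
 [438.1 256.9]
 [480.8 278.2]] [[238. 224.]
 [231. 225.]
 [183. 232.]
 [160. 190.]
 [302. 261.]] [[373.4 159.9]
 [373.2 164.2]
 [370.9 198.5]
 [362.5 170.1]
 [383.4 158.6]] [[614. 100.]
 [613. 117.]
 [604. 254.]
 [570. 140.]
 [654.  94.]]
```

Request:
send_rows --steps '[{"dp":[0.5,0,25],"roll":0.008,"jaw":100},{"dp":[0.5,0,50],"roll":0.008,"jaw":100},{"dp":[0.5,0,75],"roll":0.008,"jaw":100},{"dp":[0.5,0,95],"roll":0.008,"jaw":100},{"dp":[0.5,0,102],"roll":0.008,"jaw":100}]'

```text
time_s: 2.08
tcp_pos: [0.5266, -0.2829, 0.078]
eef_rot: [-180.0, -0.1, 154.5]
contact_force: [-0.4, -0.5, 0.2]
gripper_width: 0.0876
gripper_force: 0.0
```

```bash
python3 to.py .529 -.2815 .079 -25.3
python3 - <<'E'
from plant import r
import cv2
b=r.capture("side")["image"]
cv2.imwrite("pics/c2.png",cv2.resize(b[145:225,330:410],(600,600),interpolation=2))
E
```

```text
t 2.08 tcp [ 0.5266 -0.2829  0.078 ] [-1.7997e+02 -8.0000e-02  1.5450e+02] F [-0.4 -0.5  0.2] M [-0.03 -0.02 -0.04] w 0.0876 0.0 q [  -9.5   22.1  -20.6    0.   -47.4 -106. ]
dp [-1.6  2.3 -1. ] roll -0.0034
```

View pics/c2.png

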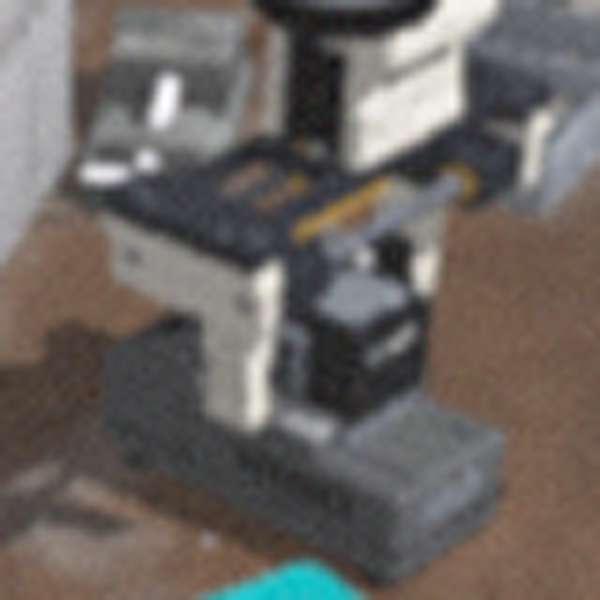

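Run:
```python
from h import *
y=np.array([.427,.904,0]);x=np.array([.904,-.427,0]);z=np.array([0,0,1])
c=np.array([.529,-.2815,.082])+.03*y
for a,b in[(-1,-1),(-1,1),(1,-1),(1,1)]:
    print(a,b,((proj("side",c+a*.014*x+b*.014*z)[0]-[330,165]+.4)*5).round(1))
```

```text
-1 -1 [195.4 168.3]
-1 1 [197.9 128.6]
1 -1 [160.1 152.3]
1 1 [162.2 112.8]
```

Request:
send_rows --steps '[{"dp":[3,0,0],"roll":0,"jaw":80},{"dp":[3,0,0],"roll":0,"jaw":70},{"dp":[3,0,0],"roll":0,"jaw":65},{"dp":[3,0,0],"roll":0,"jaw":60},{"dp":[3,0,0],"roll":0,"jaw":60}]' --newtons 35

```text
time_s: 2.75
tcp_pos: [0.5244, -0.2822, 0.0795]
eef_rot: [-179.9, 0.0, 154.6]
contact_force: [-3.5, -8.4, 5.4]
gripper_width: 0.0527
gripper_force: 8.4
```

```bash
python3 to.py .529 -.2815 .079 -25.3
```

```text
t 2.75 tcp [ 0.5244 -0.2822  0.0795] [-1.7991e+02  4.0000e-02  1.5457e+02] F [-3.5 -8.4  5.4] M [-3.17  1.34 -0.07] w 0.0527 8.4 q [-9.400e+00  2.170e+01 -2.100e+01  1.000e-01 -4.730e+01 -1.061e+02]
dp [-3.9  2.6  0.5] roll -0.0023
```

Request:
send_rows --steps '[{"dp":[0,-1,0],"roll":0,"jaw":60},{"dp":[0,-2,0],"roll":0,"jaw":60},{"dp":[0,-2,0],"roll":0,"jaw":60}]'

```text
time_s: 3.12
tcp_pos: [0.524, -0.2831, 0.0795]
eef_rot: [180.0, 0.1, 154.6]
contact_force: [-2.8, -1.1, 6.2]
gripper_width: 0.0523
gripper_force: 5.7
```

```bash
python3 to.py .529 -.2815 .079 -25.3
```

```text
t 3.12 tcp [ 0.524  -0.2831  0.0795] [1.8000e+02 6.0000e-02 1.5456e+02] F [-2.8 -1.1  6.2] M [-0.31  0.69 -0.05] w 0.0523 5.7 q [  -9.6   21.7  -21.     0.   -47.3 -105.9]
dp [-3.8  3.5  0.5] roll -0.0025
```

Request:
send_rows --steps '[{"dp":[0,0,0],"roll":0,"jaw":50},{"dp":[0,0,0],"roll":0,"jaw":45},{"dp":[0,0,0],"roll":0,"jaw":45},{"dp":[0,0,0],"roll":0,"jaw":45}]' --newtons 40

```text
time_s: 3.62
tcp_pos: [0.5238, -0.2836, 0.0796]
eef_rot: [-180.0, 0.1, 154.5]
contact_force: [-3.4, -4.7, 6.3]
gripper_width: 0.0496
gripper_force: 39.9
```

```bash
python3 to.py .529 -.2815 .079 -25.3
```

```text
t 3.62 tcp [ 0.5238 -0.2836  0.0796] [-1.7996e+02  5.0000e-02  1.5455e+02] F [-3.4 -4.7  6.3] M [-1.56  1.01 -0.14] w 0.0496 39.9 q [-9.600e+00  2.170e+01 -2.100e+01  1.000e-01 -4.730e+01 -1.059e+02]
dp [-3.8  4.1  0.6] roll -0.0027
```

Request:
send_rows --steps '[{"dp":[3,-0.5,-0.5],"roll":0,"jaw":45},{"dp":[7,-0.5,-0.5],"roll":0,"jaw":45},{"dp":[12,-0.5,-0.5],"roll":0,"jaw":45},{"dp":[17,-0.5,-0.5],"roll":0,"jaw":45},{"dp":[22,-0.5,-0.5],"roll":0,"jaw":45}]'

```text
time_s: 4.25
tcp_pos: [0.5046, -0.2742, 0.0796]
eef_rot: [180.0, 0.1, 154.6]
contact_force: [2.1, -4.5, 0.2]
gripper_width: 0.0498
gripper_force: 39.9
```

```bash
python3 to.py .524 -.2833 .079 -25.3
```

```text
t 4.25 tcp [ 0.5046 -0.2742  0.0796] [1.7999e+02 1.4000e-01 1.5456e+02] F [ 2.1 -4.5  0.2] M [-1.69 -0.76 -0.14] w 0.0498 39.9 q [  -9.    20.   -23.8    0.   -46.1 -106.5]
dp [-21.4   0.2   0.6] roll -0.0025
```

Sliding freely. Continue to ~80 mm.

Request:
send_rows --steps '[{"dp":[8,-0.5,0],"roll":0,"jaw":45},{"dp":[16,-0.5,0],"roll":0,"jaw":45},{"dp":[24,-0.5,0],"roll":0,"jaw":45},{"dp":[32,-0.5,0],"roll":0,"jaw":45},{"dp":[40,-0.5,0],"roll":0,"jaw":45}]'

```text
time_s: 4.88
tcp_pos: [0.4675, -0.257, 0.0795]
eef_rot: [180.0, 0.1, 154.6]
contact_force: [4.1, -0.8, 3.7]
gripper_width: 0.0495
gripper_force: 39.9
```

```bash
python3 to.py .524 -.2833 .079 -25.3
```

```text
t 4.88 tcp [ 0.4675 -0.257   0.0795] [1.7999e+02 8.0000e-02 1.5457e+02] F [ 4.1 -0.8  3.7] M [-0.7  -1.61 -0.03] w 0.0495 39.9 q [  -7.7   16.7  -28.9    0.   -44.3 -107.7]
dp [-62.3   0.5   0.6] roll -0.0023
```

Request:
send_rows --steps '[{"dp":[8,0,0],"roll":0,"jaw":45},{"dp":[14,0,0],"roll":0,"jaw":45},{"dp":[14,0,-5],"roll":0,"jaw":45},{"dp":[14,0,-25],"roll":0,"jaw":45},{"dp":[14,0,-50],"roll":0,"jaw":45}]'

```text
time_s: 5.5
tcp_pos: [0.4517, -0.2503, 0.1276]
eef_rot: [-179.9, -0.4, 154.5]
contact_force: [-0.3, 0.1, -3.8]
gripper_width: 0.0499
gripper_force: 39.9
```

```bash
python3 to.py .5227 .0412 .2 92.8
```

```text
t 5.5 tcp [ 0.4517 -0.2503  0.1276] [-179.94   -0.4   154.49] F [-0.3  0.1 -3.8] M [-0.06 -0.14 -0.  ] w 0.0499 39.9 q [-7.200e+00  1.200e+01 -2.760e+01 -1.000e-01 -5.080e+01 -1.082e+02]
dp [ 61.9 293.6 -72.3] roll -2.0648
```

Request:
send_rows --steps '[{"dp":[2,10,-30],"roll":-0.15,"jaw":45},{"dp":[7,35,-50],"roll":-0.32,"jaw":45},{"dp":[12,60,-55],"roll":-0.49,"jaw":45},{"dp":[18,85,-55],"roll":-0.66,"jaw":45},{"dp":[24,112,-55],"roll":-0.83,"jaw":45}]'

```text
time_s: 6.12
tcp_pos: [0.4787, -0.1387, 0.1826]
eef_rot: [179.8, -0.3, -157.6]
contact_force: [0.4, -0.3, -3.8]
gripper_width: 0.0496
gripper_force: 39.9
```

```bash
python3 to.py .5227 .037 .18 92.8
```

```text
t 6.12 tcp [ 0.4787 -0.1387  0.1826] [ 179.85   -0.26 -157.64] F [ 0.4 -0.3 -3.8] M [-0.07 -0.06 -0.01] w 0.0496 39.9 q [  6.4   6.8 -25.7  -0.1 -57.8 -74. ]
dp [-107.5  145.8    2.5] roll -1.2294
```

Request:
send_rows --steps '[{"dp":[-14,19,2],"roll":-0.17,"jaw":45},{"dp":[-28,38,2],"roll":-0.34,"jaw":45},{"dp":[-43,58,2],"roll":-0.52,"jaw":45},{"dp":[-58,78,2],"roll":-0.7,"jaw":45},{"dp":[-73,98,2],"roll":-0.87,"jaw":45}]'

```text
time_s: 6.75
tcp_pos: [0.5095, -0.021, 0.1804]
eef_rot: [179.7, -0.1, -107.8]
contact_force: [0.4, 0.2, -2.9]
gripper_width: 0.0501
gripper_force: 39.9
```

```bash
python3 to.py .5227 .037 .16 92.8
```

```text
t 6.75 tcp [ 0.5095 -0.021   0.1804] [ 1.7971e+02 -1.4000e-01 -1.0777e+02] F [ 0.4  0.2 -2.9] M [ 0.01 -0.01  0.01] w 0.0501 39.9 q [ 19.7   8.1 -24.5  -0.1 -57.7 -37.4]
dp [-59.3   5.1  20.3] roll -0.359
```

Request:
send_rows --steps '[{"dp":[-20,2,8],"roll":-0.15,"jaw":45},{"dp":[-40,3.5,16],"roll":-0.3,"jaw":45},{"dp":[-55,5,20],"roll":-0.36,"jaw":45},{"dp":[-59,5,20],"roll":-0.36,"jaw":45},{"dp":[-59,5,20],"roll":-0.36,"jaw":45}]'

```text
time_s: 7.38
tcp_pos: [0.525, 0.0361, 0.1619]
eef_rot: [179.9, -0.0, -87.5]
contact_force: [-0.1, 0.4, -3.2]
gripper_width: 0.0497
gripper_force: 39.9
```

```bash
python3 to.py .5227 .037 .09 92.8
python3 - <<'E'
from plant import r
import cv2,numpy as np
a=r.capture("top")["image"];b=r.capture("side")["image"]
cv2.imwrite("pics/s3.png",b)
cv2.imwrite("pics/c3.png",np.hstack([cv2.resize(a[200:320,220:340],(300,300),interpolation=2),cv2.resize(b[220:340,280:380],(500,600),interpolation=2)[:300]]) if 0 else cv2.resize(b[230:330,280:380],(600,600),interpolation=2))
E
```

```text
t 7.38 tcp [0.525  0.0361 0.1619] [ 1.7994e+02 -2.0000e-02 -8.7530e+01] F [-0.1  0.4 -3.2] M [-0.07  0.15 -0.02] w 0.0497 39.9 q [ 25.3  10.5 -24.3  -0.  -55.3 -22.8]
dp [-1.   2.2 71.9] roll -0.0057
```

View pics/c3.png

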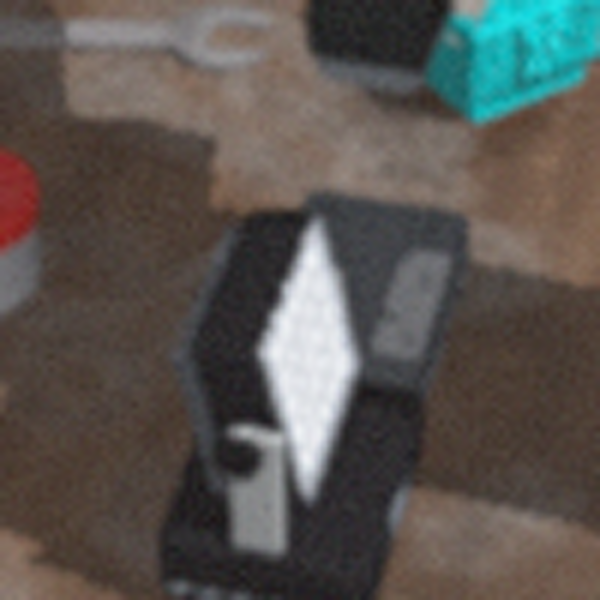

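Run:
```python
from h import *
t=np.radians(92.5);x=np.array([np.cos(t),np.sin(t),0]);y=np.array([-x[1],x[0],0]);z=np.array([0,0,1.])
o=np.array([.525,.0361,.1619-.0316])+.003*x
for n,a,b,c in [("hL",40,25,12),("hR",40,-25,12),("fL",35,22,0),("fR",35,-22,0),("fmL",30,22,0),("fmR",30,-22,0)]:
    p=proj("side",o+(a*x+b*y+c*z)/1000)[0]; print(n,((p-[280,230]+.4)*6).round())
b=cv2.imread("pics/s3.png")[215:255,315:365]
cv2.imwrite("pics/c4.png",cv2.convertScaleAbs(cv2.resize(b,(800,640)[:1]+(600,),interpolation=2),alpha=2))
```

```text
hL [427.  73.]
hR [306.  54.]
fL [422.  89.]
fR [316.  72.]
fmL [424.  82.]
fmR [320.  65.]
```

View pics/c4.png

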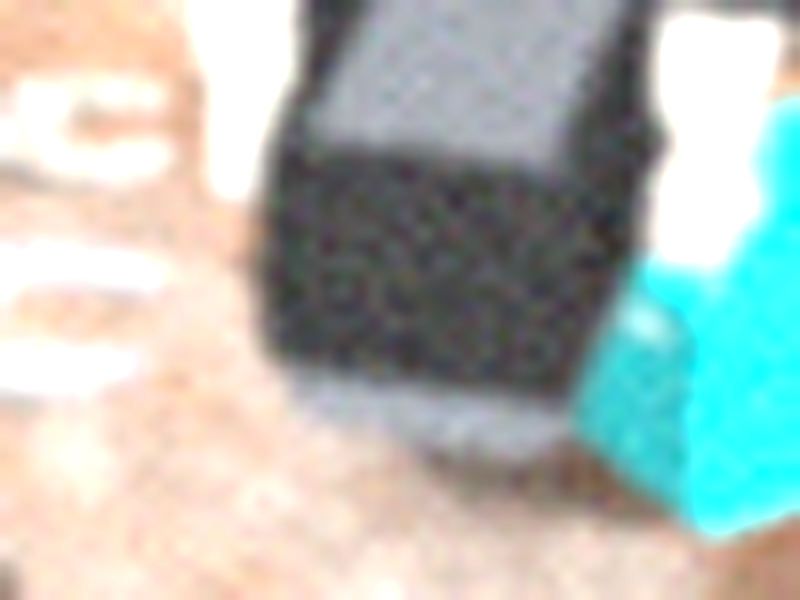

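Request:
send_rows --steps '[{"dp":[0,1,20],"roll":-0.005,"jaw":45},{"dp":[0,2,45],"roll":-0.005,"jaw":45},{"dp":[0,2,65],"roll":-0.005,"jaw":45},{"dp":[0,2,78],"roll":-0.005,"jaw":45},{"dp":[0,2,82],"roll":-0.005,"jaw":45}]'

```text
time_s: 8.1
tcp_pos: [0.5232, 0.0358, 0.0796]
eef_rot: [180.0, -0.0, -87.2]
contact_force: [0.2, 1.1, -4.0]
gripper_width: 0.05
gripper_force: 39.9
```

```bash
python3 to.py .5227 .037 .0725 92.8
```

```text
t 8.1 tcp [0.5232 0.0358 0.0796] [ 1.7995e+02 -2.0000e-02 -8.7180e+01] F [ 0.2  1.1 -4. ] M [-0.    0.05  0.02] w 0.05 39.9 q [ 25.4  16.  -29.9   0.  -44.1 -22.5]
dp [-1.2  0.4  7.1] roll 0.0004
```

Request:
send_rows --steps '[{"dp":[0,0.4,4],"roll":0,"jaw":45},{"dp":[0,0.4,6.5],"roll":0,"jaw":45},{"dp":[0,0.4,7.5],"roll":0,"jaw":45},{"dp":[0,0.4,8],"roll":0,"jaw":45}]'

```text
time_s: 8.6
tcp_pos: [0.5231, 0.0363, 0.0723]
eef_rot: [-180.0, 0.0, -87.1]
contact_force: [-1.4, -0.9, -4.3]
gripper_width: 0.0499
gripper_force: 39.9
```

```bash
python3 to.py .5227 .037 .0716 92.8
```

```text
t 8.6 tcp [0.5231 0.0363 0.0723] [-1.7998e+02  1.0000e-02 -8.7130e+01] F [-1.4 -0.9 -4.3] M [-0.01  0.13 -0.02] w 0.0499 39.9 q [ 25.4  16.6 -30.4   0.  -43.  -22.6]
dp [-0.8  0.4  0.7] roll 0.0012
```

Request:
send_rows --steps '[{"dp":[0,0.3,0.5],"roll":0,"jaw":45},{"dp":[0,0.3,1],"roll":0,"jaw":45},{"dp":[0,0.3,1],"roll":0,"jaw":45}]'

```text
time_s: 8.98
tcp_pos: [0.5228, 0.0362, 0.0715]
eef_rot: [-180.0, -0.0, -87.1]
contact_force: [-3.2, -0.1, 3.7]
gripper_width: 0.0495
gripper_force: 39.9
```

```bash
python3 to.py .5227 .037 .0716 92.8
```

```text
t 8.97 tcp [0.5228 0.0362 0.0715] [-179.98   -0.    -87.12] F [-3.2 -0.1  3.7] M [0.14 1.15 0.07] w 0.0495 39.9 q [ 25.4  16.6 -30.5   0.  -42.9 -22.6]
dp [-0.8  0.  -0.1] roll 0.0013
```

Request:
send_rows --steps '[{"dp":[-4,0,-0.3],"roll":0,"jaw":45},{"dp":[-8,0,-0.3],"roll":0,"jaw":45},{"dp":[-12,0,-0.3],"roll":0,"jaw":45},{"dp":[-16,0,-0.3],"roll":0,"jaw":45},{"dp":[-20,0,-0.3],"roll":0,"jaw":45}]'

```text
time_s: 9.6
tcp_pos: [0.5218, 0.0564, 0.0715]
eef_rot: [-180.0, -0.0, -87.1]
contact_force: [-0.1, -4.1, 3.3]
gripper_width: 0.0499
gripper_force: 39.9
```

```bash
python3 to.py .519 .1123 .0716 92.8
```

```text
t 9.6 tcp [0.5218 0.0564 0.0715] [-1.7998e+02 -1.0000e-02 -8.7120e+01] F [-0.1 -4.1  3.3] M [-1.42  0.08  0.07] w 0.0499 39.9 q [ 27.6  16.7 -30.4   0.  -42.9 -24.7]
dp [-56.    0.   -0.1] roll 0.0014
```

Request:
send_rows --steps '[{"dp":[-4,0,0],"roll":0,"jaw":45},{"dp":[-8,0,0],"roll":0,"jaw":45},{"dp":[-12,0,0],"roll":0,"jaw":45},{"dp":[-16,0,0],"roll":0,"jaw":45},{"dp":[-20,0,0],"roll":0,"jaw":45}]'

```text
time_s: 10.22
tcp_pos: [0.5208, 0.0763, 0.0715]
eef_rot: [-180.0, -0.0, -87.1]
contact_force: [1.0, -5.2, 6.1]
gripper_width: 0.0501
gripper_force: 39.9
```

```bash
python3 to.py .519 .1123 .0716 92.8
```

```text
t 10.22 tcp [0.5208 0.0763 0.0715] [-1.7999e+02 -1.0000e-02 -8.7130e+01] F [ 1.  -5.2  6.1] M [-1.73  0.06  0.05] w 0.0501 39.9 q [ 29.7  16.8 -30.2   0.  -43.  -26.9]
dp [-36.   -0.   -0.1] roll 0.0012
```

Request:
send_rows --steps '[{"dp":[-5,0,-0.2],"roll":0,"jaw":45},{"dp":[-10,0,-0.2],"roll":0,"jaw":45},{"dp":[-15,0,-0.2],"roll":0,"jaw":45},{"dp":[-20,0,-0.2],"roll":0,"jaw":45},{"dp":[-24,0,-0.2],"roll":0,"jaw":45}]'

```text
time_s: 10.85
tcp_pos: [0.5194, 0.1004, 0.0715]
eef_rot: [180.0, -0.0, -87.1]
contact_force: [0.6, -4.1, 3.2]
gripper_width: 0.05
gripper_force: 39.9
```

```bash
python3 to.py .519 .1123 .0716 92.8
```

```text
t 10.85 tcp [0.5194 0.1004 0.0715] [179.99  -0.   -87.13] F [ 0.6 -4.1  3.2] M [-1.36  0.05  0.07] w 0.05 39.9 q [ 32.2  17.  -29.8  -0.  -43.1 -29.3]
dp [-11.9  -0.2  -0.1] roll 0.0012
```

Request:
send_rows --steps '[{"dp":[-3,0,0],"roll":0,"jaw":45},{"dp":[-5,0,0],"roll":0,"jaw":45},{"dp":[-7,0,0],"roll":0,"jaw":45},{"dp":[-8.5,0,0],"roll":0,"jaw":45}]'

```text
time_s: 11.35
tcp_pos: [0.5191, 0.106, 0.0718]
eef_rot: [179.9, -0.2, -87.1]
contact_force: [6.9, -22.2, 5.5]
gripper_width: 0.0499
gripper_force: 39.9
```

```bash
python3 to.py .519 .1123 .0716 92.8
```

```text
t 11.35 tcp [0.5191 0.106  0.0718] [179.93  -0.23 -87.1 ] F [  6.9 -22.2   5.5] M [-8.46 -2.67 -0.03] w 0.0499 39.9 q [ 32.9  17.1 -29.8   0.2 -43.3 -30.2]
dp [-6.3 -0.3  0.2] roll 0.0018
```

Request:
send_rows --steps '[{"dp":[-0.5,0.4,0],"roll":0,"jaw":45},{"dp":[-1,0.4,-0.3],"roll":0,"jaw":45},{"dp":[-1,0.4,-0.3],"roll":0,"jaw":45}]'

```text
time_s: 11.72
tcp_pos: [0.5191, 0.1065, 0.0721]
eef_rot: [180.0, -0.2, -87.1]
contact_force: [8.5, -20.9, 3.9]
gripper_width: 0.0497
gripper_force: 40.0
```

```bash
python3 to.py .519 .1123 .0716 92.8
python3 - <<'E'
from plant import r
import cv2
b=r.capture("side")["image"]; cv2.imwrite("pics/s5.png",b)
cv2.imwrite("pics/c5.png",cv2.convertScaleAbs(cv2.resize(b[235:315,305:385],(600,600),interpolation=2),alpha=1.8))
E
```

```text
t 11.72 tcp [0.5191 0.1065 0.0721] [179.97  -0.23 -87.14] F [  8.5 -20.9   3.9] M [-8.05 -3.12 -0.07] w 0.0497 40.0 q [ 33.   17.1 -29.8   0.3 -43.3 -30.3]
dp [-5.8 -0.2  0.5] roll 0.0011
```

Request:
send_rows --steps '[{"dp":[2,-0.7,0],"roll":0,"jaw":45},{"dp":[2,-1.2,0],"roll":0,"jaw":45},{"dp":[0,-1.2,0],"roll":0,"jaw":45},{"dp":[0,-1.2,0],"roll":0,"jaw":45}]'

```text
time_s: 12.28
tcp_pos: [0.5192, 0.1065, 0.072]
eef_rot: [179.9, -0.3, -87.1]
contact_force: [4.7, -19.3, 7.5]
gripper_width: 0.0499
gripper_force: 40.0
```

```bash
python3 to.py .519 .1123 .0716 92.8
```

```text
t 12.28 tcp [0.5192 0.1065 0.072 ] [179.87  -0.26 -87.13] F [  4.7 -19.3   7.5] M [-7.36 -1.36  0.11] w 0.0499 40.0 q [ 32.9  17.2 -29.7   0.2 -43.4 -30.2]
dp [-5.8 -0.1  0.4] roll 0.0013
```

View pics/c5.png

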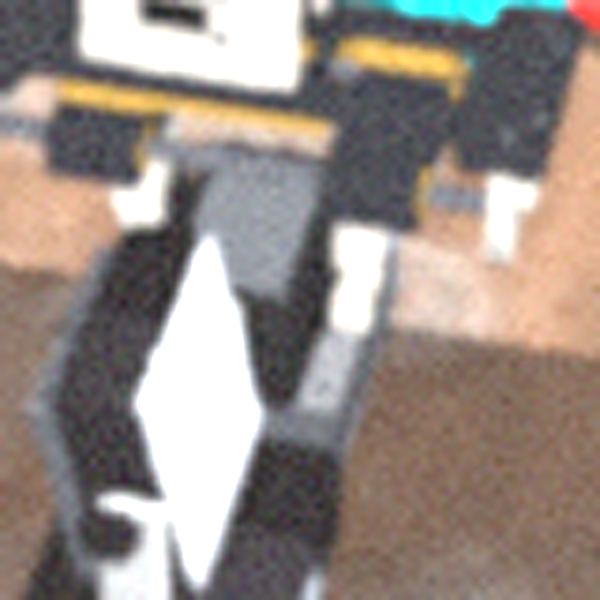

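Run:
```python
from h import *
p=world("side",315+560/16-.4,215+165/15-.4,.1619+.0244)-[.525,.0361,0]
q=world("side",305+285/7.5-.4,235+300/7.5-.4,.072+.0244)-[.5191,.1065,0]
print(p,q)
# end stop / lamp features: lips far end corner in c5 (370,420 area grey base) vs top face
t=np.radians(92.8);x=np.array([np.cos(t),np.sin(t),0]);y=np.array([-x[1],x[0],0]);z=np.array([0,0,1.])
for d in (0,-2,-4):
    o=np.array([.519,.1123,.040])+d/1000*x
    for n,a,b,c in [("hL",40,25,20),("hLlow",40,25,12),("topL",37,22,56)]:
        print(d,n,((proj("side",o+(a*x+b*y+c*z)/1000)[0]-[305,235]+.4)*7.5).round())
for a,b in[(36,37),(36,16.5),(-30,37)]:
    print("lip",a,b,((proj("side",np.array([.519,.1123,.051])+(a*x+b*y)/1000)[0]-[305,235]+.4)*7.5).round())
```

```text
[-0.02168476  0.03828851  0.1863    ] [-0.02176429  0.04117679  0.0964    ]
0 hL [296. 396.]
0 hLlow [295. 414.]
0 topL [291. 303.]
-2 hL [297. 392.]
-2 hLlow [297. 410.]
-2 topL [293. 299.]
-4 hL [299. 388.]
-4 hLlow [298. 406.]
-4 topL [294. 295.]
lip 36 37 [335. 415.]
lip 36 16.5 [272. 404.]
lip -30 37 [378. 284.]
```

Request:
send_rows --steps '[{"dp":[0,0,0],"roll":0,"jaw":60},{"dp":[0,0,0],"roll":0,"jaw":63},{"dp":[0,0,0],"roll":0,"jaw":65},{"dp":[0,0,0],"roll":0,"jaw":66},{"dp":[0,0,0],"roll":0,"jaw":66}]' --newtons 10

```text
time_s: 12.9
tcp_pos: [0.5195, 0.1094, 0.0716]
eef_rot: [180.0, -0.0, -87.1]
contact_force: [-0.3, -4.7, -0.3]
gripper_width: 0.0577
gripper_force: 3.0
```

```bash
python3 to.py .519 .1123 .0716 92.8
```

```text
t 12.9 tcp [0.5195 0.1094 0.0716] [ 1.7996e+02 -2.0000e-02 -8.7150e+01] F [-0.3 -4.7 -0.3] M [-1.68 -0.04  0.08] w 0.0577 3.0 q [ 33.1  17.2 -29.6  -0.  -43.3 -30.2]
dp [-2.9  0.4 -0. ] roll 0.0009
```

Request:
send_rows --steps '[{"dp":[1,0,0],"roll":0,"jaw":75},{"dp":[1,0,0],"roll":0,"jaw":90},{"dp":[1,0,0],"roll":0,"jaw":100},{"dp":[1,0,0],"roll":0,"jaw":100},{"dp":[1,0,0],"roll":0,"jaw":100}]'

```text
time_s: 13.52
tcp_pos: [0.5199, 0.1087, 0.0719]
eef_rot: [-180.0, 0.0, -87.1]
contact_force: [-0.7, -0.5, -0.3]
gripper_width: 0.087
gripper_force: 0.0
```

Request:
send_rows --steps '[{"dp":[0,0,-10],"roll":0,"jaw":100},{"dp":[0,0,-30],"roll":0,"jaw":100},{"dp":[0,0,-55],"roll":0,"jaw":100},{"dp":[0,0,-85],"roll":0,"jaw":100},{"dp":[0,0,-120],"roll":0,"jaw":100}]'

```text
time_s: 14.15
tcp_pos: [0.5196, 0.1084, 0.1933]
eef_rot: [180.0, -0.0, -87.1]
contact_force: [0.5, -0.3, -0.4]
gripper_width: 0.0877
gripper_force: 0.0
```

```bash
python3 to.py .519 .1123 .0716 92.8
```

```text
t 14.15 tcp [0.5196 0.1084 0.1933] [179.99  -0.   -87.14] F [ 0.5 -0.3 -0.4] M [0.08 0.01 0.  ] w 0.0877 0.0 q [ 33.    9.1 -21.4  -0.  -59.5 -30.1]
dp [ -3.9   0.4 121.7] roll 0.0011
```

Run:
```python
from plant import r
import cv2,numpy as np
b=r.capture("side")["image"]; a=cv2.imread("pics/s5.png"); s=cv2.imread("pics/side0.png")
up=lambda i:cv2.resize(i,None,fx=4,fy=4,interpolation=2)
for n,(y0,y1,x0,x1) in {"packnose":(262,290,335,350),"lamp":(285,318,318,345)}.items():
    T=up(a[y0:y1,x0:x1]); S=up(b[y0-4:y1+4,x0-4:x1+4])
    m=cv2.matchTemplate(S,T,cv2.TM_CCOEFF_NORMED); _,v,_,l=cv2.minMaxLoc(m); print(n,round(v,3),(l[0]-16)/4,(l[1]-16)/4)
for n,(y0,y1,x0,x1) in {"spent":(345,400,320,378),"marker":(328,368,250,310),"tin":(250,290,255,292),"turq":(215,255,340,385)}.items():
    print(n,np.abs(b[y0:y1,x0:x1].astype(int)-s[y0:y1,x0:x1]).mean().round(1))
```

```text
packnose 0.97 -0.25 -0.25
lamp 0.997 0.0 0.0
spent 3.4
marker 3.2
tin 35.3
turq 21.1
```

```bash
python3 -c "
from plant import r
print(r.close_job())"
```

```text
the job is handed in; nothing more can be done
None
```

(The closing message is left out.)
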